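# Peel the top tray off the stuck stack and hold it under the tap

## Task

Peel the top orange tray off the stuck stack: take it by its cut-off pour corner and raise that corner about two fingers' breadth while the opposite corner is still seated, then lift the tray clear and leave the rest of the stack and everything else on the table where it stands. Bring the tray under the water canister's tap and finish while still holding it there, level and still, with the spout over the middle of the tray and a few centimetres above its rim, touching nothing but the gripper.

Things in the scene. Friction and masses are not known exactly. Their poses are not given: they have to be found in the camera images.
- tray_lip (a point): Grip point: middle of the rim bar across the top tray's pour corner, its only corner cut off at 45 degrees (cut 65 mm long, facing half-way between +x and +y; grip across it). Bar 10 mm thick, 16 mm high, this point half-way up, inside and outside free; the inner face goes on down to 23 mm below this point, the next tray's rim starts 26 mm below. Axes: tray x long side, y short side, z up.
- tray_mid (a point): Centre of the top tray, half-way up; axes as tray_lip, which lies at +88.5, +63.5, +19 mm from here. Open orange plastic tray, 230 (x) by 180 (y) by 62 mm over the rim, inside 210 by 160 mm, rim 10 mm wide, its top 31 mm above and the underside 31 mm below this point; about 0.25 kg. It hangs 28 mm deep in the next tray, 4 mm clear all round.
- tray_heel (a point): Foot of the rib at the corner opposite the pour corner, at -95, -85, -3 mm from tray_mid; the tray pivots on it when the pour corner is raised. Dried solution sticks three of the tray's ribs 4 mm deep in notches of the rim below: this one (about 1 N) and one in each of the two sides that meet here (65 and 75 mm off, 4 to 5 N each). Peeled from the pour corner they let go one by one.
- stack: The three trays that stay: same kind, same way round, 34 mm apart, stuck into one 0.75 kg block that stands loose on the table and would come along if the top tray were pulled up level. Origin at the centre of its underside, axes as the tray's. Its rim top is 130 mm above the table; in its frame the top tray starts with tray_mid at z 133, tray_lip at z 152, tray_heel at z 130 mm.
- spout (a point): Mouth of the tap, the lower end of an 18 mm white pipe, 250 mm above the table. Axes of the canister: -x forward along the tap, z up. The pipe ends 120 mm before the canister (200 mm wide, underside 258 mm above the table), 172 mm before the crate under it; free space below. Red tap lever 75 mm behind the spout, 55 mm wide, top 329 mm above the table. Canister and crate do not give.
- foam_brush: Foam brush lying on the table, 50 mm black foam head, red handle, 170 mm long; origin under the root of the head.
- tape: Roll of cream masking tape lying flat, 96 mm across, 25 mm high; origin at the centre of its underside.
- amber_big: Amber bottle, 64 mm across, 150 mm high; origin at the centre of its underside.
- amber_small: Amber bottle, 52 mm across, 110 mm high; origin at the centre of its underside.
- mix_bowl: White bowl, 110 mm across, 50 mm high; origin at the centre of its underside.
- paper_pad: Pad of white paper lying flat, 150 by 210 mm, 13 mm high, fixed; origin at the centre of the underside.

How it is judged:
On the way:
1. the top tray is peeled from its pour corner: that corner is raised by more than 20 mm over the stack while the opposite corner is within 9 mm of its seat (z of tray_lip in the frame of stack above 0.172 m and z of tray_heel in the frame of stack below 0.139 m), for 0.1 s.
At the end, for the whole second after the job is handed in: Gripper holds the tray at rest, within 8 degrees of level, spout within 50 mm (long side) and 40 mm (short side) of its middle and 4 to 85 mm above its rim; tray and arm clear of canister and stack; the other three trays upright within 30 mm of where they were (contact force between the fingers and tray above 1 N and angle between tray_mid's own z axis and vertical below 0.14 rad and x of spout in the frame of tray_mid between -0.05 and 0.05 m and y of spout in the frame of tray_mid between -0.04 and 0.04 m and z of spout in the frame of tray_mid between 0.035 and 0.116 m and linear speed of tray below 0.03 m/s and contact force between tray and stack below 0.1 N and contact force between each of tray, the arm and canister below 0.1 N and distance of stack from where it was at the start of the episode below 0.03 m and angle between stack's own z axis and vertical below 0.05 rad); the arm keeps its last pose, push and grip.
It fails at once if the rest of the stack is lifted or dragged (more than 30 mm) (distance of stack from where it was at the start of the episode above 0.03 m).
It fails at once if the canister is knocked (over 15 N) (contact force between any of tray, the arm, the fingers and canister above 15 N).
It fails at once if a thing on the table is moved by more than 30 mm (distance of any of foam_brush, tape, amber_big, amber_small, mix_bowl from where it was at the start of the episode above 0.03 m).
It also fails if it takes over 42 s, if anything falls off the work surface, if the arm or the gripper's body presses on something with over 40 N, if the wrist force passes 120 N, or if a joint passes its speed limit or range.

## Robot

A 6-joint arm with a two-finger parallel gripper is mounted at the origin on the work surface. World frame = base frame: x ahead of the robot, y to its left, z up, the work surface at z = 0. Lengths are in m, angles in rad, forces in N, time in s.
With the tool pointing down it reaches from about 0.3 to 0.95 m from the base axis. Payload 3.1 kg.
Tool frame: the origin (TCP) lies at the very end of the fingers, on their centre line; the grasp point (between the pads) lies 19 mm behind it; z points along the fingers, y is the line along which they close (so a half turn about z gives the same grasp; the last joint's range is limited). The gripper opens to 85 mm and grips with 20 to 120 N. Pads are 22 mm wide; open, the fingers measure 114 mm over their backs; the gripper's body (76 mm by 85 mm) begins 54 mm behind the grasp point. The pads swing forward as they close: fully open they stand 13 mm farther back than shut.
Start: joints at [1.071, 0.308, 1.634, -0, 1.2, -0.07], TCP at [0.26, 0.568, 0.231] pointing down, gripper open.
Joint ranges: [-3.06, 3.06], [-0.79, 1.96], [0.05, 2.63], [-1.19, 4.34], [0.05, 2.64], [-2.94, 2.94]. Speed limits (rad/s): [2.79, 2.79, 3.14, 3.14, 3.14, 3.14].

## Interface

Orientations are given as a 3x3 rotation matrix whose columns are the frame's x, y, z axes.
In Python, from workcell import r gives the robot as it stands.
- The arm moves only by the tool carry_out, never from a script. Its argument "commands" is a list of rows, each a list of 7 numbers: the shift along the tool's x, y, z in m, then the turn, a rotation vector about the tool's x, y, z in degrees, then the closure in counts, from 0 (fully open) to 255 (shut). A call has 1 to 20 rows; each row is the pose to reach, as a shift and turn from the pose commanded when the call began, along the tool's axes at that moment; what a row does not reach only later rows make up. A row lasts 1/12 s, in which the tool goes at most 41.7 mm and 7.16 degrees, less where a joint would pass 70% of its speed; a pose out of reach is approached as far as the arm can. A call with a gripper value outside its range is refused whole. The fingers move at their own pace and stop on an object; "squeeze" is the grip in N (left out, the last holds). Time passes only in rows, so rows that repeat a pose let the fingers close. It gives the time, the measured TCP pose, the force, the opening and the grip force at its end, in the units of the state.
- r.read_state(): the state, without advancing time (a new reading comes with each control period).
- r.capture(name): name is "side" or "top" or "wrist"; returns the picture (480x640x3 uint8, red, green, blue); there is no depth.
- r.camera_info(name): a dict with "mtx" (3x3 intrinsics, pixels), "cam_to_world" (4x4, takes a point from camera to world coordinates); the wrist camera has in their place "tool_from_camera" (4x4, takes a point from camera to tool coordinates, whose origin is the TCP and whose axes are the flange's). Camera axes: x right, y down, z forward; pixel columns grow to the right and rows downward; lengths in m; the calibration is good to about 2 mm. A picture is of the moment at which its call begins: read the wrist's pose just before it. camera_info takes no time and is no camera call.
- r.sign_off(): hands the job in; it is judged then, once.
The state is a dict: "time": time; "joint_positions": joint angles; "joint_velocities": joint speeds; "effort": joint torques, N m; "eef_pos": TCP position; "tcp_rot": TCP orientation; "wrist_force": force on the tool from outside, world axes, zero at the start; "ft_torque": the same for the moment, N m; "grip_width": opening from 0.0 (shut) to 1.0 (fully open); "grip_force": force on a finger pad.
Only numpy, scipy, OpenCV 4.12 (cv2) and the standard library are available. Lean on these libraries where they do the work, as an engineer would, in place of code of your own. Each camera call takes 0.05 s, during which the arm holds its last target. There are 200 camera calls.

## Working session

There is one attempt and no reset: what is moved stays moved. The work goes in short steps, Python scripts to look and compute and a tool call to move; the robot and the scene stay as the last step left them, time stands still between calls to the robot, and variables do not carry over. Pictures are saved under pics/ and viewed, at most 10 in all, crops included, and the job is handed in when it is done.

Besides the shell and the picture viewer there is one more tool, called after "Emit:" by a JSON object that holds its "name" and its "arguments". carry_out: Moves the arm, as the interface text tells. Its arguments: {"type":"object","properties":{"commands":{"type":"array","items":{"type":"array","items":{"type":"number"}}},"squeeze":{"type":"number"}},"required":["commands"]}

```bash
mkdir -p pics
python3 - <<'E'
from workcell import r
import cv2,numpy as np
np.set_printoptions(precision=4,suppress=True)
for n in("side","top"):
    im=r.capture(n); cv2.imwrite(f"pics/{n}0.png",im[:,:,::-1]); i=r.camera_info(n); print(n,i["mtx"],i["cam_to_world"])
s=r.read_state(); print(s); print(r.camera_info("wrist"))
E
```

```text
side [[449.3084   0.     316.8207]
 [  0.     449.3084 227.4134]
 [  0.       0.       1.    ]] [[ 0.9861 -0.138   0.0926  0.4185]
 [-0.1655 -0.765   0.6224 -0.5704]
 [-0.015  -0.6291 -0.7772  0.9548]
 [ 0.      0.      0.      1.    ]]
top [[457.0036   0.     321.4756]
 [  0.     457.0036 240.4279]
 [  0.       0.       1.    ]] [[-0.0189 -0.9934  0.1134  0.3617]
 [-0.9998  0.0194  0.0035  0.0581]
 [-0.0057 -0.1133 -0.9935  1.4284]
 [ 0.      0.      0.      1.    ]]
{'time': 0.1, 'joint_positions': array([ 1.0713,  0.309 ,  1.6351, -0.    ,  1.1997, -0.0697]), 'joint_velocities': array([-0.001 , -0.0023, -0.0037,  0.    , -0.0009,  0.    ]), 'effort': array([ -0.0004, -41.6405, -27.7645,  -0.    ,   0.0039,   0.    ]), 'eef_pos': array([0.2601, 0.5675, 0.2301]), 'tcp_rot': array([[-0.9091,  0.4166, -0.001 ],
       [ 0.4166,  0.9091, -0.0018],
       [ 0.0001, -0.0021, -1.    ]]), 'wrist_force': array([ 0.292 ,  0.3268, -0.9129]), 'ft_torque': array([ 0.0123,  0.0343, -0.0376]), 'grip_force': 0.0, 'grip_width': 1.002327824961457}
{'mtx': array([[334.066 ,   0.    , 318.1402],
       [  0.    , 334.066 , 238.1275],
       [  0.    ,   0.    ,   1.    ]]), 'tool_from_camera': array([[-0.0006, -0.9549, -0.297 ,  0.0757],
       [ 1.    , -0.0004, -0.0009, -0.0003],
       [ 0.0008, -0.297 ,  0.9549, -0.1409],
       [ 0.    ,  0.    ,  0.    ,  1.    ]])}
```

View pics/side0.png

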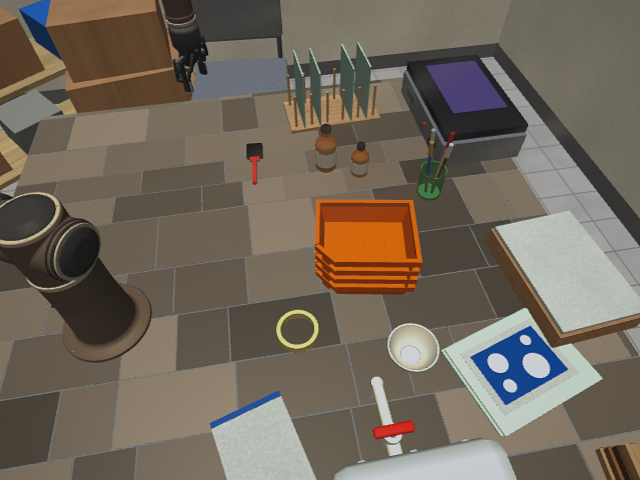

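View pics/top0.png

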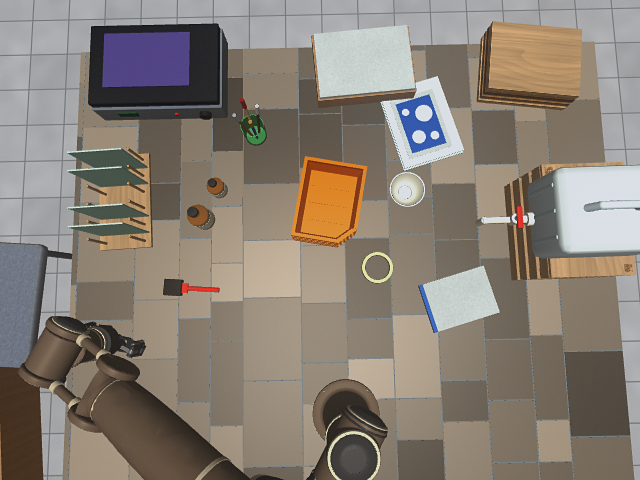

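The top view shows the stack at about (330,200), with the pour corner at the lower right (350,237) facing robot and right. The pipe end is near (481,219). In the side view the pipe end is near (377,381). Next I'll extract rim corners.

```bash
cat > h.py <<'E'
import cv2,numpy as np
from workcell import r
np.set_printoptions(precision=4,suppress=True)
def ray(n,p):
    i=r.camera_info(n);K=i["mtx"];T=i["cam_to_world"]
    d=T[:3,:3]@np.linalg.solve(K,[p[0],p[1],1]);return T[:3,3],d
def plane(n,p,z):
    o,d=ray(n,p);return o+d*(z-o[2])/d[2]
def proj(n,P):
    i=r.camera_info(n);T=np.linalg.inv(i["cam_to_world"]);q=i["mtx"]@(T[:3,:3]@np.asarray(P)+T[:3,3]);return q[:2]/q[2]
def tri(a,pa,b,pb):
    o1,d1=ray(a,pa);o2,d2=ray(b,pb)
    s=np.linalg.lstsq(np.c_[d1,-d2],o2-o1,rcond=None)[0]
    A,B=o1+s[0]*d1,o2+s[1]*d2
    return (A+B)/2,np.linalg.norm(A-B)
E
python3 - <<'E'
from h import *
t=cv2.imread("pics/top0.png");s=cv2.imread("pics/side0.png")
a=cv2.resize(t[145:255,280:380],None,fx=5,fy=5,interpolation=cv2.INTER_CUBIC)
b=cv2.resize(s[190:300,305:430],None,fx=5,fy=5,interpolation=cv2.INTER_CUBIC)
cv2.imwrite("pics/ta.png",a);cv2.imwrite("pics/sb.png",b)
c=cv2.resize(t[195:245,465:540],None,fx=5,fy=5);d=cv2.resize(s[360:440,355:430],None,fx=5,fy=5)
cv2.imwrite("pics/sp.png",np.hstack([cv2.copyMakeBorder(c,0,150,0,0,0),d]))
E
```

```text
(no output)
```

View pics/ta.png

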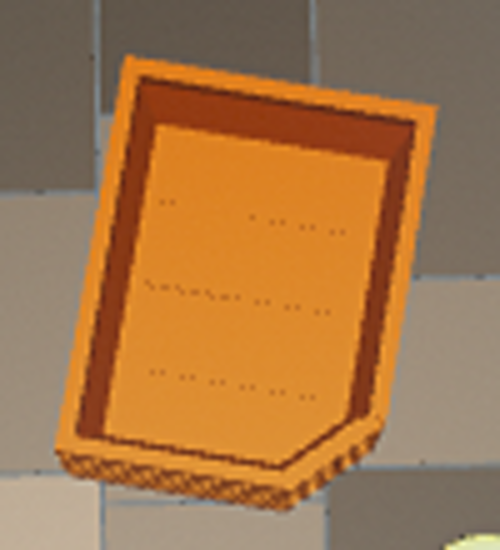

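View pics/sb.png

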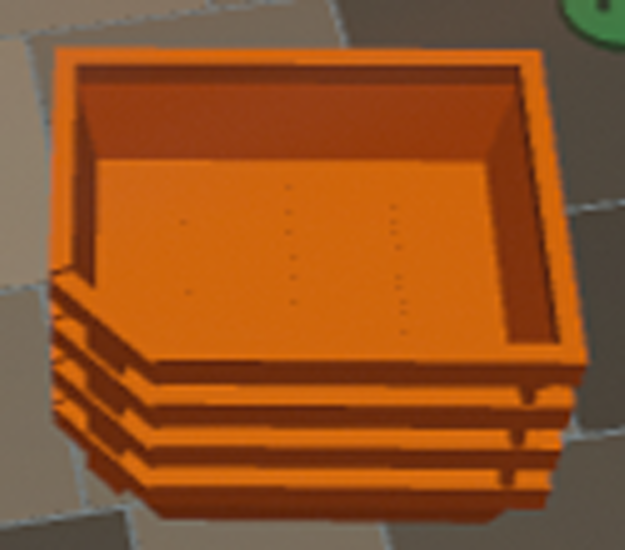

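View pics/sp.png

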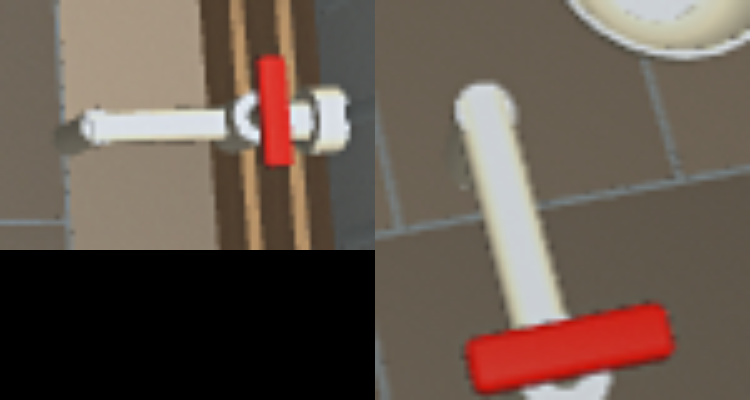

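Rim-top corners in the crops are clear. In the top view: (127,55), (438,105), (58,450), cut (283,485) and (380,418). In the side view: (55,45), (540,50), (588,362), cut (155,360) and (52,280). The spout cap is at (95,127) in the top crop and (110,105) in the side crop. Next, the positions.

```bash
cat > est.py <<'E'
from h import *
from scipy.optimize import least_squares
f=lambda p,o:((np.array(p)+.5)/5-.5+o)
M=np.array([[-115,-90],[-115,90],[115,-90],[115,44],[69,90]])/1e3
T=[f(p,(280,145)) for p in [(127,55),(438,105),(58,450),(283,485),(380,418)]]
S={2:(55,45),0:(540,50),1:(588,362),4:(155,360),3:(52,280)}
A=[plane("top",p,.164)[:2] for p in T]
B={k:plane("side",f(p,(305,190)),.164)[:2] for k,p in S.items()}
for i in range(5): print(i,A[i],B[i])
m=np.r_[M,M[list(B)]];w=np.r_[A,list(B.values())]
def pose(q): 
    c,s=np.cos(q[2]),np.sin(q[2]);return m@np.array([[c,s],[-s,c]])+q[:2]
for sl in (slice(0,5),slice(5,10),slice(0,10)):
    q=least_squares(lambda q:(pose(q)-w)[sl].ravel(),[.5,.05,3.1]).x; print(q,np.degrees(q[2]),np.abs((pose(q)-w)[sl]).max())
c,s=np.cos(q[2]),np.sin(q[2]);R=np.array([[c,-s],[s,c]])
print("lip",q[:2]+R@[.0885,.0635],"grip dir",R@[1,1]/np.sqrt(2))
st=f((95,127),(465,195));ss=f((110,106),(355,360))
print("elbow",tri("top",st,"side",ss))
lt=f((276,110),(465,195));ls=f((570-375,348),(355,360));print("lever",tri("top",lt,"side",ls))
E
python3 est.py
```

```text
0 [0.7499 0.1049] [0.7507 0.1064]
1 [ 0.7171 -0.0711] [ 0.7174 -0.0699]
2 [0.5241 0.1467] [0.5246 0.1508]
3 [0.502  0.0217] [0.5004 0.0131]
4 [ 0.5385 -0.0333] [ 0.5367 -0.0366]
[0.6215 0.0398 2.9496] 169.0008321517156 0.0033354080766671568
[0.6211 0.0389 2.9598] 169.58494410599545 0.003356454882082454
[0.6213 0.0393 2.9548] 169.29487594135168 0.004405278186810246
lip [ 0.5226 -0.0066] grip dir [-0.8261 -0.5635]
elbow (array([ 0.5353, -0.345 ,  0.2944]), np.float64(0.0012347194171333795))
lever (array([ 0.5365, -0.4221,  0.3262]), np.float64(8.235058244399215e-05))
```

The two views agree within 4 mm. The tray's centre is at (0.621,0.039) with yaw 169.3°, and the spout at (0.535,-0.346). The lever check agrees too: it lies 76 mm behind. Next I'll work out the move to above the lip.

```bash
cat >> h.py <<'E'
from scipy.spatial.transform import Rotation as Ro
def down(yaw):
    a=np.radians(yaw);y=np.array([np.cos(a),np.sin(a),0]);z=np.array([0,0,-1.]);return np.c_[np.cross(y,z),y,z]
def cmd(P,R,P0=None,R0=None):
    s=r.read_state();P0=s["eef_pos"] if P0 is None else P0;R0=s["tcp_rot"] if R0 is None else R0
    return np.r_[(R0.T@(np.asarray(P)-P0))*1e3,Ro.from_matrix(R0.T@R).as_rotvec(degrees=True)]
E
python3 -c "
from h import *
print(cmd([.5226,-.0066,.25],down(34.3)))"
```

```text
[-477.8303 -412.5701  -19.0617   -0.1196    0.0245   31.0781]
```

Emit:
{"name": "carry_out", "arguments": {"commands": [[-0.03,-0.026,-0.02,0,0,2,0],[-0.06,-0.052,-0.02,0,0,4,0],[-0.09,-0.078,-0.02,0,0,6,0],[-0.12,-0.104,-0.02,0,0,8,0],[-0.15,-0.13,-0.02,0,0,10,0],[-0.18,-0.155,-0.02,0,0,12,0],[-0.21,-0.181,-0.02,0,0,14,0],[-0.24,-0.207,-0.02,0,0,16,0],[-0.27,-0.233,-0.02,0,0,18,0],[-0.3,-0.259,-0.02,0,0,20,0],[-0.33,-0.285,-0.02,0,0,22,0],[-0.36,-0.311,-0.02,0,0,24,0],[-0.39,-0.337,-0.02,0,0,26,0],[-0.42,-0.363,-0.02,0,0,28,0],[-0.45,-0.389,-0.02,0,0,30,0],[-0.478,-0.4125,-0.02,0,0,31,0],[-0.478,-0.4125,-0.02,0,0,31,0],[-0.478,-0.4125,-0.02,0,0,31,0],[-0.478,-0.4125,-0.02,0,0,31,0]]}}

```text
time: 1.68
eef_pos: [0.5224, -0.0058, 0.2506]
tcp_rot: [[-0.564, 0.826, -0.002], [0.826, 0.564, 0.001], [0.002, -0.001, -1.0]]
wrist_force: [-0.2, 0.1, -0.0]
grip_width: 1.005
grip_force: 0.0
```

Run:
```python
from h import *
s=r.read_state();im=r.capture("wrist");cv2.imwrite("pics/w1.png",im[:,:,::-1])
print(s["time"],s["eef_pos"],s["tcp_rot"],s["wrist_force"])
np.savez("w1.npz",p=s["eef_pos"],R=s["tcp_rot"])
```

```text
1.6833 [ 0.5224 -0.0058  0.2506] [[-0.5639  0.8258 -0.0018]
 [ 0.8258  0.5639  0.0008]
 [ 0.0017 -0.001  -1.    ]] [-0.2123  0.1188 -0.0128]
```

View pics/w1.png

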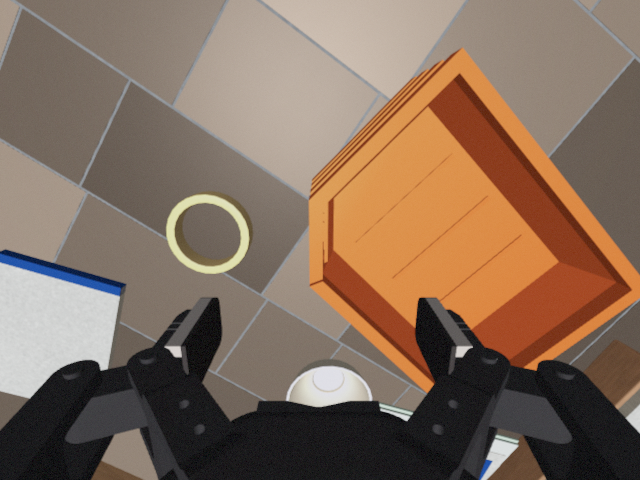

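The wrist view shows the cut bar vertical, from (310,198) to (311,284), parallel to the pads. I'll check its position.

```bash
cat >> h.py <<'E'
def wray(p,P,R,z):
    i=r.camera_info("wrist");X=i["tool_from_camera"];d=R@X[:3,:3]@np.linalg.solve(i["mtx"],[p[0],p[1],1]);o=P+R@X[:3,3]
    return o+d*(z-o[2])/d[2]
E
python3 - <<'E'
from h import *
w=np.load("w1.npz");P,R=w["p"],w["R"]
pts={"cutA(115,44)":(310,198),"cutB(69,90)":(311,284),"BL(115,-90)":(461,49),"TL heel":(640,291)}
W={k:wray(p,P,R,.164) for k,p in pts.items()}
for k,v in W.items(): print(k,v)
a,b=W["cutA(115,44)"],W["cutB(69,90)"];d=(a-b)[:2];print(np.linalg.norm(d),np.degrees(np.arctan2(d[1],d[0])))
n=np.array([d[1],-d[0]])/np.linalg.norm(d);mid=(a+b)[:2]/2
print("lip",mid+n*.005,mid-n*.005,n)
L=W["BL(115,-90)"]-W["TL heel"];print(np.linalg.norm(L))
E
```

```text
cutA(115,44) [0.4984 0.0186 0.164 ]
cutB(69,90) [ 0.535  -0.0347  0.164 ]
BL(115,-90) [0.5232 0.146  0.164 ]
TL heel [0.7418 0.0995 0.164 ]
0.06466122596980917 124.54024437992801
lip [ 0.5208 -0.0052] [ 0.5126 -0.0109] [0.8237 0.567 ]
0.22345311991220684
```

The wrist view gives the lip at (0.521,-0.005) with a 64.7 mm cut, which matches the given 65 mm. Descend and grip.

Emit:
{"name": "carry_out", "arguments": {"commands": [[0.001,-0.001,0.03,0,0,0,0],[0.001,-0.001,0.06,0,0,0,0],[0.001,-0.001,0.085,0,0,0,0],[0.001,-0.001,0.1,0,0,0,0],[0.001,-0.001,0.11,0,0,0,0],[0.001,-0.001,0.115,0,0,0,0],[0.001,-0.001,0.115,0,0,0,0],[0.001,-0.001,0.115,0,0,0,0]]}}

```text
time: 2.4
eef_pos: [0.5223, -0.0052, 0.1371]
tcp_rot: [[-0.565, 0.825, 0.001], [0.825, 0.565, -0.0], [-0.001, 0.001, -1.0]]
wrist_force: [-0.2, -0.1, 0.0]
grip_width: 1.002
grip_force: 0.0
```

Emit:
{"name": "carry_out", "arguments": {"commands": [[0,0,0,0,0,0,100],[0,0,0,0,0,0,150],[0,0,0,0,0,0,190],[0,0,0,0,0,0,210],[0,0,0,0,0,0,230],[0,0,0,0,0,0,255],[0,0,0,0,0,0,255],[0,0,0,0,0,0,255],[0,0,0,0,0,0,255],[0,0,0,0,0,0,255],[0,0,0,0,0,0,255],[0,0,0,0,0,0,255]], "squeeze": 80}}

```text
time: 3.4
eef_pos: [0.5209, -0.0063, 0.1367]
tcp_rot: [[-0.565, 0.825, -0.002], [0.825, 0.565, -0.001], [0.0, -0.002, -1.0]]
wrist_force: [-4.1, -2.7, 5.8]
grip_width: 0.1
grip_force: 78.9
```

Run:
```python
from h import *
s=r.read_state();print({k:s[k] for k in("time","eef_pos","tcp_rot","wrist_force","ft_torque","grip_force","grip_width")})
# peel path: rotate about heel axis (tool x) by th, lip 234.8 out along -y, 22 above heel
P0,R0=s["eef_pos"],s["tcp_rot"]
g=.135-.152
for th in(2,4,6,7,8,9):
    for sg in(1,):
        rv=np.radians(th)*np.array([1,0,0])
        Rr=Ro.from_rotvec(rv).as_matrix()
        # tool coords of heel rel TCP: +y .2348, z(down): heel z .130, TCP .135
        h=np.array([0,.2348,P0[2]-.130]);print(th,(h-Rr@h)*1e3)
```

```text
{'time': 3.4, 'eef_pos': array([ 0.5209, -0.0063,  0.1367]), 'tcp_rot': array([[-0.5647,  0.8253, -0.0019],
       [ 0.8253,  0.5647, -0.001 ],
       [ 0.0003, -0.0021, -1.    ]]), 'wrist_force': array([-4.1385, -2.7485,  5.8091]), 'ft_torque': array([-0.335 ,  0.544 ,  0.0039]), 'grip_force': 78.91125217080116, 'grip_width': 0.10007535455256848}
2 [ 0.      0.376  -8.1903]
4 [  0.       1.0376 -16.3626]
6 [  0.       1.984  -24.5067]
7 [  0.       2.5637 -28.5652]
8 [  0.       3.2141 -32.6129]
9 [  0.       3.935  -36.6486]
```

Emit:
{"name": "carry_out", "arguments": {"commands": [[0,0,-0.002,0.5,0,0,255],[0,0,-0.004,1,0,0,255],[0,0,-0.006,1.5,0,0,255],[0,0,-0.008,2,0,0,255],[0,0.001,-0.0105,2.5,0,0,255],[0,0.001,-0.0125,3,0,0,255],[0,0.001,-0.0145,3.5,0,0,255],[0,0.001,-0.0165,4,0,0,255],[0,0.001,-0.0185,4.5,0,0,255],[0,0.0015,-0.0205,5,0,0,255],[0,0.002,-0.0225,5.5,0,0,255],[0,0.002,-0.0245,6,0,0,255],[0,0.0025,-0.0265,6.5,0,0,255],[0,0.0025,-0.0285,7,0,0,255],[0,0.003,-0.0305,7.5,0,0,255],[0,0.003,-0.0305,7.5,0,0,255],[0,0.003,-0.0305,7.5,0,0,255]]}}

```text
time: 4.82
eef_pos: [0.525, -0.0039, 0.1671]
tcp_rot: [[-0.565, 0.818, -0.106], [0.825, 0.56, -0.074], [-0.001, -0.129, -0.992]]
wrist_force: [-0.8, -0.0, -0.7]
grip_width: 0.098
grip_force: 78.2
```

Run:
```python
from h import *
s=r.read_state();print({k:s[k] for k in("time","eef_pos","tcp_rot","wrist_force","ft_torque","grip_force","grip_width")})
a=r.capture("side");b=r.capture("top")
cv2.imwrite("pics/side2.png",a[:,:,::-1]);cv2.imwrite("pics/top2.png",b[:,:,::-1])
a=cv2.resize(a[180:300,290:440],None,fx=5,fy=5,interpolation=cv2.INTER_CUBIC)
cv2.imwrite("pics/s2.png",a[:,:,::-1])
```

```text
{'time': 4.8167, 'eef_pos': array([ 0.525 , -0.0039,  0.1671]), 'tcp_rot': array([[-0.5648,  0.8184, -0.106 ],
       [ 0.8252,  0.56  , -0.0736],
       [-0.0009, -0.129 , -0.9916]]), 'wrist_force': array([-0.7638, -0.0377, -0.6722]), 'ft_torque': array([-0.0305,  0.0669,  0.0454]), 'grip_force': 78.17706920206547, 'grip_width': 0.09764809866733098}
```

View pics/s2.png

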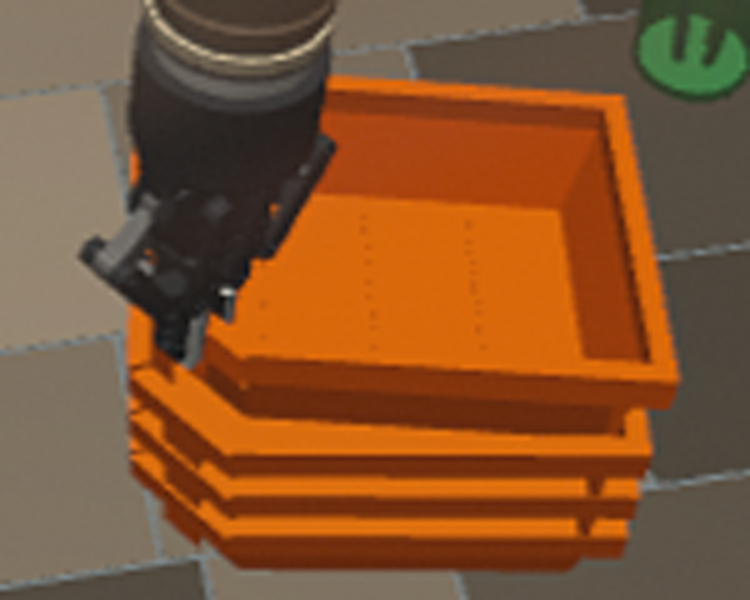

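The side crop shows the pour corner raised over the stack (gap near (230,420)), the heel side still seated, and the stack in place. Lifting it tilted now.

Emit:
{"name": "carry_out", "arguments": {"commands": [[0,-0.0004,-0.003,0,0,0,255],[0,-0.0008,-0.006,0,0,0,255],[0,-0.0012,-0.009,0,0,0,255],[0,-0.0016,-0.012,0,0,0,255],[0,-0.002,-0.015,0,0,0,255],[0,-0.0024,-0.018,0,0,0,255],[0,-0.0028,-0.021,0,0,0,255],[0,-0.0032,-0.024,0,0,0,255],[0,-0.0038,-0.029,0,0,0,255],[0,-0.0044,-0.034,0,0,0,255],[0,-0.005,-0.039,0,0,0,255],[0,-0.0058,-0.045,0,0,0,255],[0,-0.0068,-0.052,0,0,0,255],[0,-0.0076,-0.058,0,0,0,255],[0,-0.0083,-0.064,0,0,0,255],[0,-0.009,-0.07,0,0,0,255],[0,-0.0097,-0.075,0,0,0,255],[0,-0.0104,-0.08,0,0,0,255],[0,-0.0104,-0.08,0,0,0,255],[0,-0.0104,-0.08,0,0,0,255]]}}

```text
time: 6.58
eef_pos: [0.5245, -0.004, 0.2478]
tcp_rot: [[-0.565, 0.818, -0.107], [0.825, 0.56, -0.074], [-0.0, -0.13, -0.992]]
wrist_force: [-1.2, 0.9, -3.1]
grip_width: 0.096
grip_force: 78.6
```

Run:
```python
from h import *
s=r.read_state();print({k:s[k] for k in("time","eef_pos","tcp_rot","wrist_force","ft_torque","grip_force","grip_width")})
a=r.capture("side")
a=cv2.resize(a[140:300,280:440],None,fx=3.7,fy=3.7,interpolation=cv2.INTER_CUBIC)
cv2.imwrite("pics/s3.png",a[:,:,::-1])
# level, at z .235 first then to final (tray yaw 90): tool yaw 34.4-79.5
P0=s["eef_pos"]
print("level",cmd([.521,-.0055,.245],down(34.4)))
lip=np.array([.535,-.346])+np.array([-.0635,.0885]);print(lip)
print("from level",cmd([lip[0],lip[1],.225],down(34.4-79.5),np.array([.521,-.0055,.245]),down(34.4)))
```

```text
{'time': 6.5833, 'eef_pos': array([ 0.5245, -0.004 ,  0.2478]), 'tcp_rot': array([[-0.5647,  0.8184, -0.107 ],
       [ 0.8253,  0.5598, -0.0737],
       [-0.0005, -0.1299, -0.9915]]), 'wrist_force': array([-1.1586,  0.8733, -3.0945]), 'ft_torque': array([-0.052 ,  0.1297, -0.0195]), 'grip_force': 78.5819943412207, 'grip_width': 0.09581426208226695}
level [ 0.548  -3.1697  2.8197 -7.5051 -0.0072 -0.0265]
[ 0.4715 -0.2575]
from level [-179.9627 -183.2148   20.        0.        0.       79.5   ]
```

View pics/s3.png

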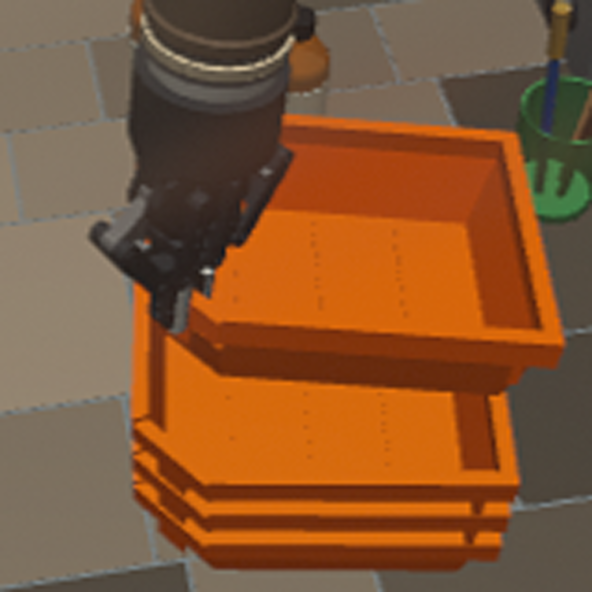

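The tray is free and tilted (corners at (560,355) and (215,330)), and the stack hasn't moved. Level it, lower it to transport height, then carry.

Emit:
{"name": "carry_out", "arguments": {"commands": [[0,0,0,-1,0,0,255],[0,0,0,-2,0,0,255],[0,0,0,-3,0,0,255],[0,0,0,-4,0,0,255],[0,0,0,-5,0,0,255],[0,0,0,-6,0,0,255],[0,0,0,-7,0,0,255],[0,0,0.005,-7.5,0,0,255],[0,0.001,0.013,-7.5,0,0,255],[0,0.001,0.021,-7.5,0,0,255],[0,0.002,0.029,-7.5,0,0,255],[0,0.002,0.037,-7.5,0,0,255],[0,0.0025,0.044,-7.5,0,0,255],[0,0.0025,0.048,-7.5,0,0,255],[0,0.0025,0.048,-7.5,0,0,255],[0,0.0025,0.048,-7.5,0,0,255]]}}

```text
time: 7.97
eef_pos: [0.5211, -0.0061, 0.1991]
tcp_rot: [[-0.565, 0.825, -0.001], [0.825, 0.565, 0.0], [0.0, -0.001, -1.0]]
wrist_force: [1.0, 0.3, -3.8]
grip_width: 0.098
grip_force: 78.6
```

Emit:
{"name": "carry_out", "arguments": {"commands": [[-0.004,-0.004,0,0,0,2,255],[-0.012,-0.012,0,0,0,5,255],[-0.022,-0.022,0,0,0,9,255],[-0.032,-0.032,0,0,0,14,255],[-0.043,-0.043,0,0,0,19,255],[-0.054,-0.055,0,0,0,24,255],[-0.065,-0.066,0,0,0,29,255],[-0.076,-0.077,0,0,0,34,255],[-0.087,-0.089,0,0,0,39,255],[-0.098,-0.1,0,0,0,44,255],[-0.109,-0.111,0,0,0,49,255],[-0.12,-0.122,0,0,0,54,255],[-0.131,-0.133,0,0,0,59,255],[-0.142,-0.144,0,0,0,64,255],[-0.153,-0.156,0,0,0,69,255],[-0.163,-0.166,0,0,0,73,255],[-0.171,-0.174,0,0,0,76,255],[-0.177,-0.18,0,0,0,78,255],[-0.18,-0.183,0,0,0,79.5,255],[-0.18,-0.183,0,0,0,79.5,255]]}}

```text
time: 9.63
eef_pos: [0.4718, -0.259, 0.2]
tcp_rot: [[0.71, 0.704, 0.001], [0.704, -0.71, -0.0], [0.0, 0.001, -1.0]]
wrist_force: [0.7, -0.3, -2.6]
grip_width: 0.097
grip_force: 78.6
```

Emit:
{"name": "carry_out", "arguments": {"commands": [[0,0,0.005,0,0,0,255],[0,0,0.011,0,0,0,255],[0,0,0.017,0,0,0,255],[0,0,0.022,0,0,0,255],[0,0,0.024,0,0,0,255],[0,0,0.024,0,0,0,255],[0,0,0.024,0,0,0,255]]}}

```text
time: 10.22
eef_pos: [0.4717, -0.2577, 0.1752]
tcp_rot: [[0.708, 0.706, -0.001], [0.706, -0.708, 0.0], [-0.0, -0.001, -1.0]]
wrist_force: [-0.2, -0.4, -3.0]
grip_width: 0.101
grip_force: 78.5
```

Run:
```python
from h import *
s=r.read_state();print({k:s[k] for k in("time","eef_pos","tcp_rot","wrist_force","ft_torque","grip_force","grip_width")})
a=r.capture("side")[:,:,::-1];b=r.capture("top")[:,:,::-1]
cv2.imwrite("pics/side4.png",a);cv2.imwrite("pics/top4.png",b)
f=lambda a:cv2.resize(a,(400,400),interpolation=cv2.INTER_CUBIC)
cv2.imwrite("pics/f4.png",np.hstack([f(a[280:480,280:480]),f(b[130:290,390:550])]))
```

```text
{'time': 10.2167, 'eef_pos': array([ 0.4717, -0.2577,  0.1752]), 'tcp_rot': array([[ 0.7084,  0.7058, -0.0005],
       [ 0.7058, -0.7084,  0.0004],
       [-0.0001, -0.0006, -1.    ]]), 'wrist_force': array([-0.2149, -0.397 , -3.0185]), 'ft_torque': array([0.2245, 0.1684, 0.0197]), 'grip_force': 78.54359158434818, 'grip_width': 0.10137303371808255}
```

View pics/f4.png

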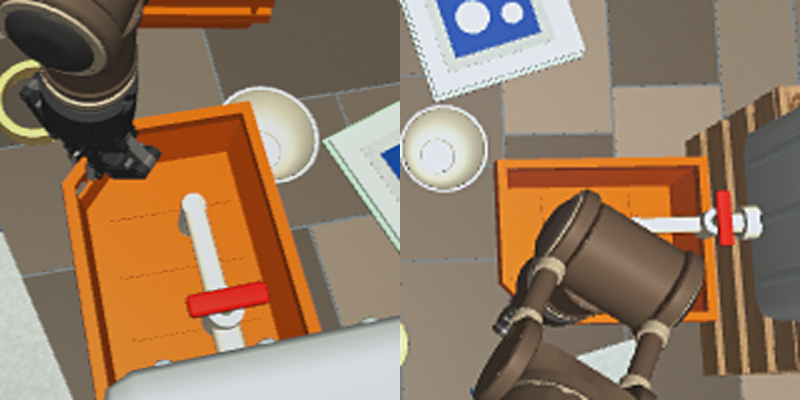

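The view shows the tray under the tap with the pipe end over the tray's interior. Now to check its centring and level with the rim corners.

Run:
```python
from h import *
t=lambda x,y:(390+(x-400+.5)*.4-.5,130+(y+.5)*.4-.5)
s=lambda x,y:(280+(x+.5)*.5-.5,280+(y+.5)*.5-.5)
FL,FR,NR=t(497,159),t(714,157),t(717,321);cut=t(497,284)
print("FL",tri("top",FL,"side",s(249,102)))
print("cutF",tri("top",cut,"side",s(140,131)) )
Z=.2035
P=[plane("top",p,Z) for p in(FL,FR,NR,cut)]
print(P,np.linalg.norm(P[0]-P[1]),np.linalg.norm(P[1]-P[2]))
print("mid",(P[0]+P[2])/2)
# right long edge in side view -> intersect with vertical consistency
for p in((249,102),(320,332),(65,184),(98,400)): print("side",p,plane("side",s(*p),Z))
print(r.read_state()["eef_pos"])
```

```text
FL (array([ 0.6253, -0.2324,  0.2003]), np.float64(0.00100069289117853))
cutF (array([ 0.5077, -0.2328,  0.1775]), np.float64(0.03360864093244444))
[array([ 0.6251, -0.2317,  0.2035]), array([ 0.6226, -0.4678,  0.2035]), array([ 0.4437, -0.4591,  0.2035]), array([ 0.4881, -0.2255,  0.2035])] 0.23616260353317697 0.1791177140964238
mid [ 0.5344 -0.3454  0.2035]
side (249, 102) [ 0.6239 -0.2338  0.2035]
side (320, 332) [ 0.6227 -0.4284  0.2035]
side (65, 184) [ 0.4479 -0.2801  0.2035]
side (98, 400) [ 0.446  -0.4452  0.2035]
[ 0.4721 -0.2581  0.1758]
```

The tray's middle is (0.534,-0.345), and the spout is at (0.535,-0.346). The rim is about 45 mm below the spout. The rim is the same width at both ends (176 mm), so the tray is level. Settle and hand in.

Emit:
{"name": "carry_out", "arguments": {"commands": [[0,0,0,0,0,0,255],[0,0,0,0,0,0,255],[0,0,0,0,0,0,255],[0,0,0,0,0,0,255],[0,0,0,0,0,0,255],[0,0,0,0,0,0,255]]}}

```text
time: 10.82
eef_pos: [0.4718, -0.258, 0.1756]
tcp_rot: [[0.709, 0.705, 0.0], [0.705, -0.709, -0.0], [0.0, 0.0, -1.0]]
wrist_force: [0.5, 0.4, -3.0]
grip_width: 0.098
grip_force: 78.5
```

```bash
python3 -c "
from h import *
s=r.read_state();print(s['joint_velocities'],s['wrist_force'],s['grip_force'])
print(r.sign_off())"
```

```text
[-0.      0.0017  0.0002 -0.0003 -0.0011 -0.0011] [ 0.4655  0.3816 -2.9848] 78.54280945946812
the job is handed in; nothing more can be done
None
```

I peeled the top tray from its pour corner, lifted it clear, and handed the job in with the tray held level and still under the tap: spout within about 2 mm of the tray's middle and about 45 mm above its rim, by camera measurement. The hand-in returned no verdict.

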